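# Open the pressure cap of the engraver's coolant tank

### The arm

A 6-joint arm with a two-finger parallel gripper is mounted at the origin on a cart in front of the work surface, level with it; the furniture and walls round the work are solid. World frame = base frame: x ahead of the robot, y to its left, z up, the work surface at z = 0. Lengths are in m, angles in degrees, forces in N, time in s.
With the tool pointing down it reaches from about 0.375 to 0.9 m from the base axis. Payload 3.1 kg.
Tool frame: the origin (TCP) lies at the very end of the fingers, on their centre line; the grasp point (between the pads) lies 19 mm behind it; z points along the fingers, y is the line along which they close (so a half turn about z gives the same grasp; the last joint's range is limited). The gripper opens to 87 mm and grips with 3 to 60 N. Pads are 19 mm wide; open, the fingers measure 117 mm over their backs; the gripper's body (75 mm by 190 mm) begins 51 mm behind the grasp point.
Start: joints at [-77.263, 30.224, 82.088, -0, 67.689, -10.227], TCP at [0.244, -0.575, 0.223] pointing down, gripper open.
Joint ranges: [-176.69, 176.69], [-43.24, 126.21], [12.49, 139.97], [-82, 262], [0, 151.66], [-163.58, 163.58]. Speed limits (degrees/s): [159.86, 159.86, 180, 180, 180, 180].

### API

Orientations are given as a 3x3 rotation matrix whose columns are the frame's x, y, z axes.
In Python, from rig import * gives the robot as it stands.
- The arm moves only by the tool jog_arm, never from a script. Its arguments are lists of equal length, an entry for each row: "delta_pos": the shift along the world's x, y, z in cm, a list of three; "turn": the turn about the world's z in degrees; "grip": the closure, from 0 (fully open) to 1 (shut). In form: {"delta_pos": [[x, y, z], ...], "turn": [turn, ...], "grip": [grip, ...]}. A call has 1 to 12 rows; each row is the pose to reach, as a shift and turn from the pose commanded when the call began; what a row does not reach only later rows make up. A row lasts 1/8 s, in which the tool goes at most 62.5 mm and 10.7 degrees, less where a joint would pass 70% of its speed; a pose out of reach is approached as far as the arm can. A call with a gripper value outside its range is refused whole. The fingers move at their own pace and stop on an object; the grip force is fixed at half the most. Time passes only in rows, so rows that repeat a pose let the fingers close. It gives the time, the measured TCP pose, the force, the opening and the grip force at its end, in the units of the state.
- read_state(): the state, without advancing time (a new reading comes with each control period).
- capture(name): name is "scene" or "top" or "wrist"; returns a dict with "color" (480x640x3 uint8, blue, green, red), "fovy" (degrees; the focal length in pixels is half the picture's height over the tangent of half this angle, whatever the lens; pixels are square), "cx", "cy" (the principal point, pixels), "camera_from_world" (4x4, takes a point from world to camera coordinates). Camera axes: x right, y up, looking along -z (the intrinsics and any distortion apply to the point x, -y, -z); pixel columns grow to the right and rows downward; lengths in m; the calibration is good to about 2 mm. A picture is of the moment at which its call begins. There is no depth.
- hand_in(): hands the job in; it is judged then, once.
The state is a dict: "time_s": time; "joint_positions": joint angles; "qvel": joint speeds; "tau": joint torques, N m; "position": TCP position; "tcp_rot": TCP orientation; "force": force on the tool from outside, world axes, zero at the start; "moment": the same for the moment, N m; "opening": opening from 0.0 (shut) to 1.0 (fully open); "grasp_force": force on a finger pad.
Only numpy, scipy, OpenCV 4.12 (cv2) and the standard library are available. Lean on these libraries where they do the work, as an engineer would, in place of code of your own. Each camera call takes 0.05 s, during which the arm holds its last target. There are 200 camera calls.

### The job

Open the small blue coolant tank for refilling: turn its red-winged pressure cap gently counter-clockwise, without pressing, until you feel it meet the first stop; then press it down against its spring and, keeping it pressed, turn it on to the end stop, so that it is released. Lift the cap off and set it down upright on the white marble slab, without dropping it. Do not force the cap against its stops or ram it down, and leave the bottle, the tin and the inkwell where they are.

Things in the scene. Friction and masses are not known exactly. Their poses are not given: they have to be found in the camera images.
- cap: Black round pressure cap closing the tank, 61 mm across, 0.09 kg. Origin: centre of the foot of its stem; z up; x along the red wing. Stem 25 mm thick, z = 0 to 25 mm, two lugs at z = 4 to 9 mm in line with the wing; skirt from z = 10 mm; disc top at z = 31 mm; red wing 54 mm long (x), 14 mm thick (y), z = 31 to 57 mm. It stands stably on its foot.
- cap_grip (a point): Middle of the red wing, on the cap's axis, 46 mm above the foot of the stem, 11 mm under the wing's top; axes as the cap's. The cap opens counter-clockwise seen from above. The first stop comes after 12 to 35 degrees (0.2 to 0.6 rad, hidden, differs each time), the end stop about 49 degrees (0.85 rad) after that, the cap being pressed down to pass between.
- cap_top (a point): Centre of the disc's top face, under the wing, 31 mm above the foot. Turning takes up to about 0.1 Nm; a stop shows as a sharp rise. The two lugs bear on the stops 16 mm from the axis and must not bear with more than 20 N each (about 0.6 Nm in all).
- tank_mouth (a point): Centre of the mouth of the steel filler neck (52 mm across), 116 mm above the desk, z up. To pass the first stop press the cap down over 4 mm. The spring under it pushes up with 5 N at rest, 9 N at 4 mm, 15 N at 10 mm, where it bottoms; never press over 25 N. Free from 38 to 49 degrees past the first stop, the cap springs up 4 mm, lifts straight out, and is clear 20 mm above its start.
- tank: Blue cylindrical coolant tank, 94 mm across, 85 mm high, round gauge on its -x side, fixed to the desk. Origin: centre of its underside, on the desk; z up; its axis is the axis of neck and cap. The foot of the closed cap's stem is 102 mm above the desk.
- tray: White marble slab, 104 mm (x) by 303 mm (y), 10 mm thick, flat, fixed; nothing stands on it. Origin: centre of its underside.
- bottle: White faceted bottle with a white screw cap, 70 x 64 x 120 mm, loose, behind the tank. Origin: centre of its underside.
- tin: Low round white tin, 66 mm across, 22 mm high, loose, left of the tank. Origin: centre of its underside.
- inkwell: Open cut-glass inkwell, 47 mm across, 32 mm high, loose, left in front of the tank. Origin: centre of its underside.

How it is judged (in metres and radians):
On the way, in this order (a step that is already met when the one before it is completed fails the run):
1. the cap, not pressed down, is turned against its first stop ((contact force between cap and neck_c0 above 0.7 N or contact force between cap and neck_c1 above 0.7 N) and z of cap in the frame of tank above 0.1003 m), for 0.1 s.
2. the cap is pressed down at least 3.5 mm against its spring (z of cap in the frame of tank below 0.0985 m), for 0.1 s.
3. the cap is released and lifted clear of the neck (z of cap in the frame of tank above 0.125 m), for 0.1 s.
At the end, for the whole second after the job is handed in: The cap stands upright (within 0.1 rad) and at rest on the marble slab, the foot of its stem on the slab's top (z 7 to 13 mm in the slab's frame), its axis at least 7 mm inside the slab's edges (x of cap in the frame of tray between -0.045 and 0.045 m and y of cap in the frame of tray between -0.145 and 0.145 m and z of cap in the frame of tray between 0.007 and 0.013 m and angle between cap's own z axis and vertical below 0.1 rad and linear speed of cap below 0.02 m/s); the robot touches nothing.
It fails at once if a lug is forced against a stop with more than 20 N (contact force between cap and neck_c0 above 20 N or contact force between cap and neck_c1 above 20 N or contact force between cap and neck_c2 above 20 N or contact force between cap and neck_c3 above 20 N or contact force between cap and neck_c4 above 20 N or contact force between cap and neck_c5 above 20 N).
It fails at once if the cap is rammed down with more than 25 N on its spring seat (contact force between cap and plunger above 25 N).
It fails at once if the cap is dropped (away from the tank, moving faster than 0.4 m/s while the fingers do not hold it) (horizontal distance between cap and tank above 0.06 m and linear speed of cap above 0.4 m/s and contact force between cap and the fingers below 0.1 N).
It fails at once if the bottle, the tin or the inkwell is moved more than 20 mm (distance of any of bottle, tin, inkwell from where it was at the start of the episode above 0.02 m).
It also fails if it takes over 72 s, if anything falls off the work surface, if the arm or the gripper's body presses on something with over 40 N, if the wrist force passes 120 N, or if a joint passes its speed limit or range.

## Working session

There is one attempt and no reset: what is moved stays moved. The work goes in short steps, Python scripts to look and compute and a tool call to move; the robot and the scene stay as the last step left them, time stands still between calls to the robot, and variables do not carry over. Pictures are saved under pics/ and viewed, at most 10 in all, crops included, and the job is handed in when it is done.

Besides the shell and the picture viewer there is one more tool, called after ">>>" as a command line: name --pt "numbers of a row" for each row, then --argument value for the rest. jog_arm: Moves the arm, as the interface text tells. Its arguments: {"type":"object","properties":{"delta_pos":{"type":"array"},"turn":{"type":"array"},"grip":{"type":"array"}},"required":["delta_pos","turn","grip"]}

```bash
mkdir -p pics
python3 - <<'E'
from rig import *
import cv2, numpy as np
ims=[]
for n in ("scene","top"):
    c=capture(n); cv2.imwrite(f"pics/{n}0.png",c["color"]); print(n,{k:(np.round(v,4).tolist() if k!="color" else 0) for k,v in c.items()})
s=read_state(); print(s)
E
```

```text
scene {'color': 0, 'fovy': 55.0915, 'cx': 321.8454, 'cy': 238.7394, 'camera_from_world': [[-0.8559, -0.5168, 0.0178, 0.449], [0.4097, -0.6568, 0.633, -0.3035], [-0.3155, 0.5491, 0.7739, -0.9378], [0.0, 0.0, 0.0, 1.0]]}
top {'color': 0, 'fovy': 47.8334, 'cx': 321.6922, 'cy': 245.5673, 'camera_from_world': [[-0.0146, -0.9999, -0.0057, -0.0189], [0.9976, -0.0149, 0.0683, -0.5582], [-0.0683, -0.0047, 0.9977, -1.1509], [0.0, 0.0, 0.0, 1.0]]}
{'time_s': 0.1, 'joint_positions': array([-7.72628253e+01,  3.02749844e+01,  8.21489357e+01, -4.25011901e-04,
        6.76891852e+01, -1.02275030e+01]), 'qvel': array([-0.01304461, -0.09429273, -0.20179979,  0.02300358, -0.0062325 ,
       -0.10600641]), 'tau': array([-1.18765797e-04, -4.40984738e+01, -1.77151108e+01,  6.34337612e-02,
        5.34259994e-02, -5.26861106e-05]), 'position': array([ 0.24372785, -0.57480377,  0.22165567]), 'tcp_rot': array([[ 9.20744535e-01,  3.90165742e-01, -4.41932247e-04],
       [ 3.90165841e-01, -9.20742589e-01,  1.92396691e-03],
       [ 3.43760134e-04, -1.94390888e-03, -9.99998052e-01]]), 'force': array([-0.79305404,  0.45265502, -0.52546644]), 'moment': array([ 0.00055553,  0.00882397, -0.00236395]), 'grasp_force': 0.0, 'opening': 1.0005992235220997}
```

View pics/scene0.png

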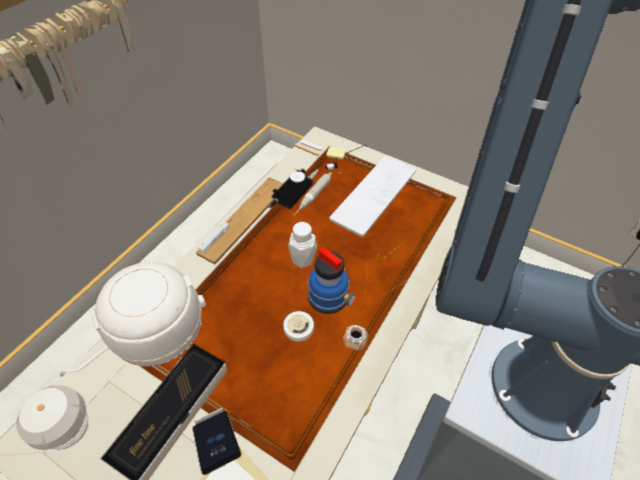

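View pics/top0.png

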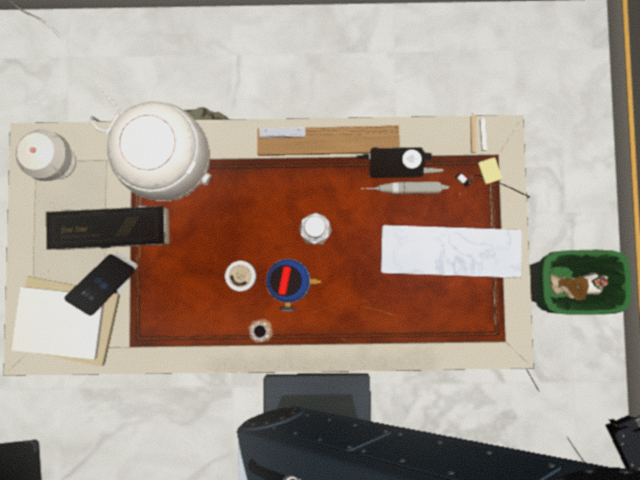

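The top view shows the red wing at about (286,280), the tank below it, the tin at (240,277), the inkwell at (260,330), the bottle at (315,228) and the slab from (381,226) to (521,276). In the scene view the wing is at (330,258) and the slab at (373,195).

```bash
cat > h.py <<'E'
from rig import *
import cv2, numpy as np
def ray(c,p):
    f=240/np.tan(np.radians(c["fovy"])/2); T=np.array(c["camera_from_world"]); R=T[:3,:3]
    d=R.T@np.array([(p[0]-c["cx"])/f,-(p[1]-c["cy"])/f,-1]); return -R.T@T[:3,3], d/np.linalg.norm(d)
def plane(c,p,z):
    o,d=ray(c,p); return o+d*(z-o[2])/d[2]
def tri(rs):
    A=np.zeros((3,3));b=np.zeros(3)
    for o,d in rs:
        P=np.eye(3)-np.outer(d,d);A+=P;b+=P@o
    x=np.linalg.solve(A,b); return x,[round(float(np.linalg.norm((np.eye(3)-np.outer(d,d))@(x-o)))*1000,1) for o,d in rs]
def blob(m,near=None):
    cs,_=cv2.findContours(m.astype(np.uint8),cv2.RETR_EXTERNAL,cv2.CHAIN_APPROX_NONE)
    cs=[k for k in cs if cv2.contourArea(k)>15]
    return max(cs,key=cv2.contourArea) if near is None else min(cs,key=lambda k:np.hypot(*(np.array(cv2.minAreaRect(k)[0])-near)))
def red(im):
    h=cv2.cvtColor(im,cv2.COLOR_BGR2HSV); return ((h[...,0]<4)|(h[...,0]>174))&(h[...,1]>190)&(h[...,2]>110)
def white(im):
    h=cv2.cvtColor(im,cv2.COLOR_BGR2HSV); return (h[...,1]<45)&(h[...,2]>150)
E
python3 - <<'E'
from h import *
C={n:capture(n) for n in("scene","top")}
R=[];S=[];
for n,rn,sn in(("scene",(330,258),(373,195)),("top",(286,280),(451,251))):
    c=C[n]; k=blob(red(c["color"]),rn); r=cv2.minAreaRect(k); print(n,"red",r,cv2.contourArea(k))
    R.append(ray(c,r[0])); b=cv2.boxPoints(r)
    print(" box z.155",[plane(c,p,.155).round(3).tolist() for p in b])
    m=white(c["color"]).astype(np.uint8); lab=cv2.connectedComponents(m)[1]; k=blob(lab==lab[sn[1],sn[0]])
    r=cv2.minAreaRect(k); print(n,"slab",r); q=cv2.approxPolyDP(cv2.convexHull(k),6,True)[:,0]
    P=np.array([plane(c,p,.01) for p in q]); print(q.tolist(),P.round(3).tolist(),P.mean(0)); S.append((q,c))
print("wing",tri(R))
for p in S[0][0]:
    w=plane(C["scene"],p,.01); j=min(S[1][0],key=lambda q:np.linalg.norm(plane(C["top"],q,.01)-w)); print(tri([ray(C["scene"],p),ray(C["top"],j)]))
for n,p,z in(("bottle",(315,228),.12),("tin",(240,277),.022),("ink",(260,330),.032)): print(n,plane(C["top"],p,z).round(3))
E
```

```text
scene red ((329.7400207519531, 258.17999267578125), (25.40000343322754, 10.600001335144043), 36.869895935058594) 216.0
 box z.155 [[0.508, 0.055, 0.155], [0.508, 0.029, 0.155], [0.453, 0.041, 0.155], [0.453, 0.066, 0.155]]
scene slab ((436.5, 302.5), (353.0, 405.0), 90.0)
[[270, 128], [315, 126], [466, 185], [639, 366], [639, 479], [269, 479], [234, 433]] [[0.95, -0.389, 0.01], [0.836, -0.473, 0.01], [0.336, -0.473, 0.01], [-0.16, -0.148, 0.01], [-0.19, 0.084, 0.01], [0.375, 0.428, 0.01], [0.476, 0.398, 0.01]] [ 0.37483002 -0.08171594  0.01      ]
top red ((284.2188415527344, 279.85125732421875), (8.420044898986816, 28.628150939941406), 10.784297943115234) 203.0
 box z.155 [[0.459, 0.058, 0.155], [0.513, 0.047, 0.155], [0.509, 0.031, 0.155], [0.456, 0.042, 0.155]]
top slab ((310.9327392578125, 240.9267120361328), (473.9352111816406, 628.4264526367188), 89.05304718017578)
[[606, 0], [628, 411], [624, 467], [42, 479], [0, 442], [0, 10]] [[1.101, -0.672, 0.01], [0.196, -0.673, 0.01], [0.08, -0.659, 0.01], [0.071, 0.574, 0.01], [0.149, 0.665, 0.01], [1.101, 0.69, 0.01]] [ 0.44966246 -0.0126593   0.01      ]
wing (array([0.48323583, 0.04436534, 0.14949524]), [1.2, 1.2])
(array([ 1.40371999, -0.97556508, -0.55193262]), [5.9, 5.9])
(array([ 1.16906547, -0.8547189 , -0.31442681]), [95.0, 95.0])
(array([ 0.27221203, -0.62525723, -0.03607486]), [101.2, 101.2])
(array([-0.72563042, -1.59131724, -1.81635282]), [188.8, 188.8])
(array([0.13771514, 0.34744309, 0.50227688]), [98.4, 98.4])
(array([0.28011225, 0.4612601 , 0.38504604]), [32.1, 32.1])
(array([0.30788937, 0.44164293, 0.443562  ]), [50.0, 50.0])
bottle [ 0.586 -0.015  0.12 ]
tin [0.493 0.149 0.022]
ink [0.38  0.106 0.032]
```

The wing centre triangulates to (0.483, 0.044, 0.149) with a 1.2 mm residual. The text implies 0.146, so this agrees. The wing lies at about -11.5°. The slab mask merged with its surroundings, so I'll redo it later. Next I move above the cap.

>>> jog_arm --pt "1 3 2" --pt "4 10 4" --pt "7 18 5" --pt "10 26 5" --pt "13 34 5" --pt "16 42 5" --pt "19 49 5" --pt "21.5 56 5" --pt "23.5 61 5" --pt "23.9 61.9 5" --pt "23.9 61.9 5" --pt "23.9 61.9 5" --turn '[-2,-6,-10,-14,-18,-22,-26,-30,-33,-34.5,-34.5,-34.5]' --grip '[0,0,0,0,0,0,0,0,0.3,0.3,0.3,0.3]'

```text
time_s: 1.7
position: [0.4834, 0.047, 0.2725]
tcp_rot: [[0.981, -0.194, 0.0], [-0.194, -0.981, 0.001], [0.0, -0.001, -1.0]]
force: [-0.2, -0.4, -0.1]
opening: 0.715
grasp_force: 0.0
```

Run:
```python
from h import *
s=read_state(); print(s["position"],s["tcp_rot"].round(3).tolist(),s["force"],s["moment"],s["opening"],s["joint_positions"].round(1))
c=capture("wrist"); cv2.imwrite("pics/wrist1.png",c["color"]); print(np.round(c["camera_from_world"],3).tolist(),c["fovy"])
k=blob(red(c["color"])); r=cv2.minAreaRect(k); print(r)
P=[plane(c,p,.159) for p in cv2.boxPoints(r)]; print(np.round(P,4).tolist(),np.mean(P,0))
t=capture("top"); q=cv2.minAreaRect(blob(red(t["color"]),(285,280)))[0]; print(tri([ray(c,r[0]),ray(t,q)]), q)
# slab
sc=capture("scene")
E=[((381,226),(388,155)),((521,229),(415,168))]
for cc,n,roi in((t,"top",(370,215,160,72)),(sc,"scene",(322,145,100,95))):
    x,y,w,h=roi; g=cc["color"][y:y+h,x:x+w]; hsv=cv2.cvtColor(g,cv2.COLOR_BGR2HSV)
    m=((hsv[...,1]<60)&(hsv[...,2]>150)); m=cv2.morphologyEx(m.astype(np.uint8),cv2.MORPH_OPEN,np.ones((5,5)))
    k=blob(m); b=cv2.approxPolyDP(cv2.convexHull(k),5,True)[:,0]+[x,y]; P=np.array([plane(cc,p,.01) for p in b]); print(n,b.tolist(),P.round(3)[:,:2].tolist())
```

```text
[0.48342684 0.04701266 0.2725097 ] [[0.981, -0.194, 0.0], [-0.194, -0.981, 0.001], [0.0, -0.001, -1.0]] [-0.20750154 -0.37496134 -0.08736534] [ 0.00565734  0.08843116 -0.01243248] 0.7150744898607069 [-7.7 15.8 97.9  0.  66.3 93.5]
[[-0.195, -0.981, -0.001, 0.14], [0.936, -0.186, -0.3, -0.393], [0.294, -0.059, 0.954, -0.578], [0.0, 0.0, 0.0, 1.0]] 68.16446631010663
((320.5307312011719, 227.01658630371094), (16.86676597595215, 66.34261322021484), 1.7899105548858643)
[[0.461, 0.0559, 0.159], [0.515, 0.0433, 0.159], [0.5121, 0.0304, 0.159], [0.4578, 0.0423, 0.159]] [0.48647792 0.04298469 0.159     ]Traceback (most recent call last):
  File "<stdin>", line 6, in <module>
  File "h.py", line 16, in blob
    return max(cs,key=cv2.contourArea) if near is None else min(cs,key=lambda k:np.hypot(*(np.array(cv2.minAreaRect(k)[0])-near)))
                                                            ~~~^^^^^^^^^^^^^^^^^^^^^^^^^^^^^^^^^^^^^^^^^^^^^^^^^^^^^^^^^^^^^^^^^^^
ValueError: min() iterable argument is empty
```

View pics/wrist1.png

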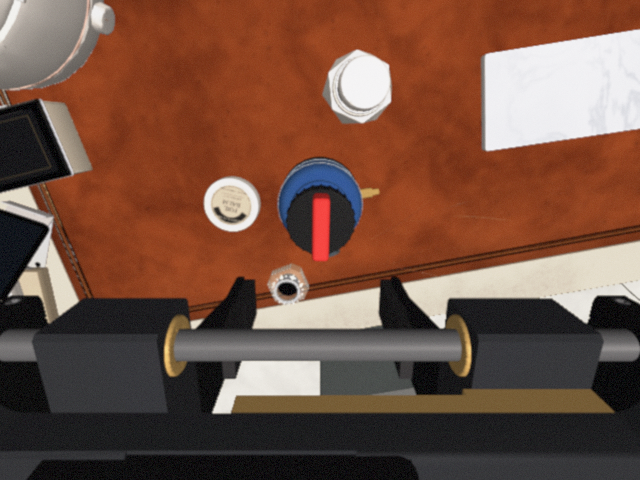

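The wrist view shows the red wing at (320,227) over the black cap, nearly lined up with the tool. The bottle is at (358,85), the tin at (232,204) and the slab at the right. I'll go down halfway and re-measure.

>>> jog_arm --pt "0.1 0 -3" --pt "0.2 0 -6" --pt "0.2 0 -8" --pt "0.2 0 -9" --pt "0.2 0 -9" --pt "0.2 0 -9" --turn '[-1,-1.5,-1.5,-1.5,-1.5,-1.5]' --grip '[0.3,0.3,0.3,0.3,0.3,0.3]'

```text
time_s: 2.55
position: [0.4854, 0.0429, 0.1833]
tcp_rot: [[0.974, -0.226, 0.002], [-0.226, -0.974, -0.0], [0.002, -0.0, -1.0]]
force: [0.7, 0.8, 0.1]
opening: 0.703
grasp_force: 0.0
```

Run:
```python
from h import *
s=read_state(); print(s["position"],s["tcp_rot"].round(3).tolist(),s["force"],s["moment"],s["opening"])
c=capture("wrist"); cv2.imwrite("pics/wrist2.png",c["color"])
k=blob(red(c["color"])); r=cv2.minAreaRect(k); print(r)
P=[plane(c,p,.159) for p in cv2.boxPoints(r)]; print(np.round(P,4).tolist(),np.mean(P,0))
t=capture("top");sc=capture("scene")
for cc,n,roi in((t,"top",(370,215,160,72)),(sc,"scene",(322,145,100,95))):
    x,y,w,h=roi; g=cc["color"][y:y+h,x:x+w]; hsv=cv2.cvtColor(g,cv2.COLOR_BGR2HSV)
    m=((hsv[...,1]<60)&(hsv[...,2]>150)); m=cv2.morphologyEx(m.astype(np.uint8),cv2.MORPH_OPEN,np.ones((5,5)))
    k=blob(m); b=cv2.approxPolyDP(cv2.convexHull(k),5,True)[:,0]+[x,y]; P=np.array([plane(cc,p,.01) for p in b]); print(n,b.tolist(),P.round(3)[:,:2].tolist())
```

```text
[0.48544554 0.04294065 0.18330885] [[0.974, -0.226, 0.002], [-0.226, -0.974, -0.0], [0.002, -0.0, -1.0]] [0.68506814 0.84137942 0.12670072] [-0.00702704 -0.00118851  0.03257172] 0.7028431529331415
((315.0, 272.5), (95.0, 24.0), 90.0)
[[0.5173, 0.0426, 0.159], [0.5144, 0.0299, 0.159], [0.4575, 0.0427, 0.159], [0.4607, 0.0565, 0.159]] [0.48748881 0.04294003 0.159     ]
top [[529, 215], [529, 286], [381, 271], [383, 225]] [[0.619, -0.48], [0.464, -0.474], [0.501, -0.155], [0.602, -0.162]]
scene [[420, 167], [421, 181], [364, 234], [350, 230], [363, 155], [381, 152]] [[0.477, -0.473], [0.451, -0.42], [0.496, -0.161], [0.533, -0.154], [0.642, -0.431], [0.603, -0.472]]
```

View pics/wrist2.png

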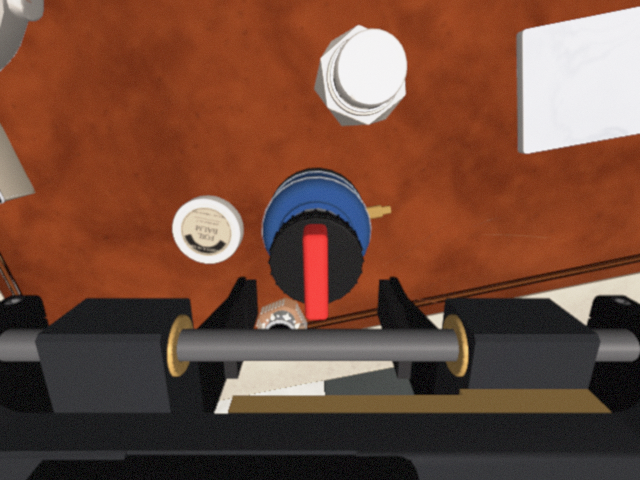

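The wrist view shows the wing at (315,272), centred between the fingertips (about 317) and aligned to the tool. Now down to 3 mm above the disc, then close.

>>> jog_arm --pt "0 0 -1.5" --pt "0 0 -3" --pt "0 0 -4" --pt "0 0 -4.6" --pt "0 0 -4.6" --pt "0 0 -4.6" --pt "0 0 -4.6" --pt "0 0 -4.6" --pt "0 0 -4.6" --pt "0 0 -4.6" --turn '[0,0,0,0,0,0,0,0,0,0]' --grip '[0.3,0.3,0.3,0.4,0.6,0.7,1,1,1,1]'

```text
time_s: 3.95
position: [0.485, 0.0436, 0.1368]
tcp_rot: [[0.974, -0.226, 0.0], [-0.226, -0.974, -0.0], [0.0, -0.0, -1.0]]
force: [-0.1, 0.5, 1.1]
opening: 0.156
grasp_force: 30.0
```

```bash
cat > st.py <<'E'
from rig import *
import numpy as np
s=read_state(); R=s["tcp_rot"]; print(s["time_s"],"pos",s["position"].round(4),"yaw",round(float(np.degrees(np.arctan2(R[1,0],R[0,0]))),2),"F",s["force"].round(2),"M",s["moment"].round(3),"op",round(s["opening"],3),"gf",round(s["grasp_force"],1),"tau6",s["tau"][5].round(3))
E
python3 st.py
```

```text
3.95 pos [0.485  0.0436 0.1368] yaw -13.04 F [-0.14  0.51  1.08] M [ 0.055  0.026 -0.018] op 0.156 gf 30.0 tau6 -0.009
```

Gripped at 13.6 mm (the wing is 14) with 30 N. Now I turn gently; the first stop can't come before 12°.

>>> jog_arm --pt "0 0 0" --pt "0 0 0" --pt "0 0 0" --pt "0 0 0" --pt "0 0 0" --pt "0 0 0" --turn '[2,4,6,8,10,10]' --grip '[1,1,1,1,1,1]'

```text
time_s: 4.7
position: [0.4851, 0.0435, 0.1367]
tcp_rot: [[0.999, -0.052, 0.001], [-0.052, -0.999, -0.0], [0.001, 0.0, -1.0]]
force: [-0.6, 0.9, 4.7]
opening: 0.157
grasp_force: 30.0
```

```bash
python3 st.py
```

```text
4.7 pos [0.4851 0.0435 0.1367] yaw -3.01 F [-0.58  0.94  4.74] M [ 0.035 -0.031  0.035] op 0.157 gf 30.0 tau6 -0.054
```

>>> jog_arm --pt "0 0 0" --pt "0 0 0" --pt "0 0 0" --turn '[1,2,3]' --grip '[1,1,1]'

```text
time_s: 5.08
position: [0.485, 0.0435, 0.1366]
tcp_rot: [[1.0, 0.0, 0.0], [0.0, -1.0, -0.0], [0.0, 0.0, -1.0]]
force: [1.0, 0.6, 3.5]
opening: 0.159
grasp_force: 30.0
```

```bash
python3 st.py
```

```text
5.075 pos [0.485  0.0435 0.1366] yaw 0.03 F [0.99 0.57 3.52] M [-0.011 -0.051  0.028] op 0.159 gf 30.0 tau6 0.085
```

>>> jog_arm --pt "0 0 0" --pt "0 0 0" --turn '[1,2]' --grip '[1,1]'

```text
time_s: 5.32
position: [0.4849, 0.0436, 0.1366]
tcp_rot: [[0.999, 0.035, 0.0], [0.035, -0.999, -0.0], [0.0, 0.0, -1.0]]
force: [-0.7, 0.1, 2.5]
opening: 0.158
grasp_force: 30.0
```

```bash
python3 st.py
```

```text
5.325 pos [0.4849 0.0436 0.1366] yaw 2.03 F [-0.69  0.1   2.5 ] M [-0.011 -0.032  0.014] op 0.158 gf 30.0 tau6 0.085
```

>>> jog_arm --pt "0 0 0" --pt "0 0 0" --turn '[1,2]' --grip '[1,1]'

```text
time_s: 5.58
position: [0.4848, 0.0436, 0.1365]
tcp_rot: [[0.998, 0.07, -0.0], [0.07, -0.998, 0.0], [-0.0, -0.0, -1.0]]
force: [-0.1, -0.4, 4.5]
opening: 0.161
grasp_force: 30.0
```

```bash
python3 st.py
```

```text
5.575 pos [0.4848 0.0436 0.1365] yaw 4.03 F [-0.14 -0.45  4.48] M [ 0.022  0.001 -0.091] op 0.161 gf 30.0 tau6 0.084
```

>>> jog_arm --pt "0 0 0" --pt "0 0 0" --turn '[1,1]' --grip '[1,1]'

```text
time_s: 5.82
position: [0.4848, 0.0436, 0.1365]
tcp_rot: [[0.996, 0.087, -0.0], [0.087, -0.996, 0.0], [-0.0, -0.0, -1.0]]
force: [-0.9, 1.1, 3.4]
opening: 0.156
grasp_force: 30.0
```

```bash
python3 st.py
```

```text
5.825 pos [0.4848 0.0436 0.1365] yaw 4.98 F [-0.92  1.1   3.4 ] M [ 0.097 -0.057  0.005] op 0.156 gf 30.0 tau6 -0.022
```

>>> jog_arm --pt "0 0 0" --pt "0 0 0" --turn '[1,1]' --grip '[1,1]'

```text
time_s: 6.08
position: [0.4848, 0.0436, 0.1365]
tcp_rot: [[0.995, 0.104, -0.0], [0.104, -0.995, 0.0], [-0.0, -0.0, -1.0]]
force: [0.9, -0.0, 4.3]
opening: 0.159
grasp_force: 30.0
```

```bash
python3 st.py
```

```text
6.075 pos [0.4848 0.0436 0.1365] yaw 5.98 F [ 0.91 -0.03  4.29] M [ 0.024  0.014 -0.002] op 0.159 gf 30.0 tau6 -0.021
```

>>> jog_arm --pt "0 0 0" --pt "0 0 0" --turn '[1,1.5]' --grip '[1,1]'

```text
time_s: 6.32
position: [0.4848, 0.0436, 0.1365]
tcp_rot: [[0.991, 0.13, -0.0], [0.13, -0.991, 0.0], [-0.0, -0.0, -1.0]]
force: [0.1, 0.7, 4.1]
opening: 0.16
grasp_force: 30.0
```

```bash
python3 st.py
```

```text
6.325 pos [0.4848 0.0436 0.1365] yaw 7.5 F [0.06 0.72 4.13] M [-0.016  0.04  -0.058] op 0.16 gf 30.0 tau6 0.023
```

>>> jog_arm --pt "0 0 0" --pt "0 0 0" --turn '[1,1.5]' --grip '[1,1]'

```text
time_s: 6.58
position: [0.4848, 0.0436, 0.1365]
tcp_rot: [[0.988, 0.156, -0.0], [0.156, -0.988, 0.0], [-0.0, -0.0, -1.0]]
force: [-0.4, 0.2, 4.0]
opening: 0.156
grasp_force: 30.0
```

```bash
python3 st.py
```

```text
6.575 pos [0.4848 0.0436 0.1365] yaw 9.0 F [-0.45  0.24  3.97] M [-0.012 -0.006  0.008] op 0.156 gf 30.0 tau6 0.019
```

>>> jog_arm --pt "0 0 0" --pt "0 0 0" --turn '[1,1.5]' --grip '[1,1]'

```text
time_s: 6.82
position: [0.4847, 0.0437, 0.1365]
tcp_rot: [[0.983, 0.182, -0.0], [0.182, -0.983, 0.0], [-0.0, -0.0, -1.0]]
force: [-0.0, 0.2, 4.2]
opening: 0.158
grasp_force: 30.0
```

```bash
python3 st.py
```

```text
6.825 pos [0.4847 0.0437 0.1365] yaw 10.49 F [-0.01  0.24  4.17] M [ 0.151  0.086 -0.045] op 0.158 gf 30.0 tau6 -0.002
```

>>> jog_arm --pt "0 0 0" --pt "0 0 0" --turn '[1,1.5]' --grip '[1,1]'

```text
time_s: 7.08
position: [0.4846, 0.0439, 0.1365]
tcp_rot: [[0.978, 0.208, -0.0], [0.208, -0.978, 0.001], [-0.0, -0.001, -1.0]]
force: [-0.2, 2.5, 3.9]
opening: 0.156
grasp_force: 30.0
```

```bash
python3 st.py
```

```text
7.075 pos [0.4846 0.0439 0.1365] yaw 11.98 F [-0.18  2.48  3.86] M [ 0.464  0.072 -0.079] op 0.156 gf 30.0 tau6 -0.026
```

>>> jog_arm --pt "0 0 0" --pt "0 0 0" --turn '[1,1.5]' --grip '[1,1]'

```text
time_s: 7.32
position: [0.4845, 0.044, 0.1365]
tcp_rot: [[0.973, 0.233, -0.001], [0.233, -0.973, 0.001], [-0.0, -0.001, -1.0]]
force: [-0.6, 3.1, 3.5]
opening: 0.159
grasp_force: 30.0
```

```bash
python3 st.py
python3 - <<'E'
from h import *
c=capture("wrist"); cv2.imwrite("pics/wrist3.png",c["color"])
E
```

```text
7.325 pos [0.4845 0.044  0.1365] yaw 13.47 F [-0.62  3.07  3.51] M [ 0.775  0.204 -0.158] op 0.159 gf 30.0 tau6 -0.11
```

View pics/wrist3.png

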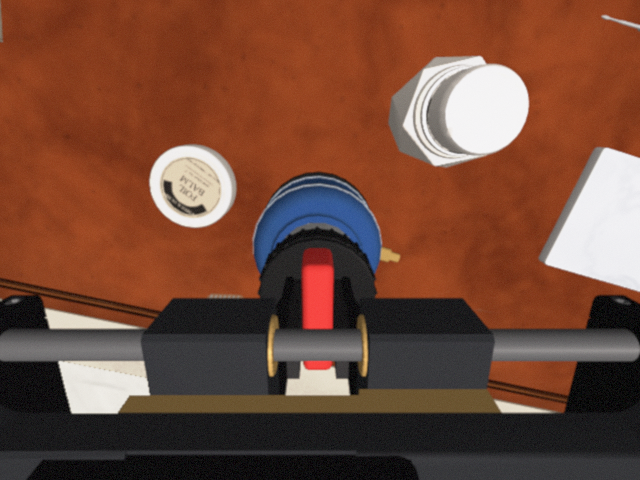

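The picture shows the wing at (318,308), held straight between the pads, so the cap turns with the tool. The moment and side force have been rising since about 24°, which is the first stop. One more small nudge and a hold will confirm it.

>>> jog_arm --pt "0 0 0" --pt "0 0 0" --pt "0 0 0" --turn '[1,1,1]' --grip '[1,1,1]'

```text
time_s: 7.75
position: [0.4845, 0.044, 0.1365]
tcp_rot: [[0.968, 0.249, -0.001], [0.249, -0.968, 0.001], [-0.0, -0.001, -1.0]]
force: [-0.7, 5.5, 4.9]
opening: 0.159
grasp_force: 30.0
```

```bash
python3 st.py
```

```text
7.75 pos [0.4845 0.044  0.1365] yaw 14.42 F [-0.67  5.49  4.9 ] M [ 1.11   0.18  -0.232] op 0.159 gf 30.0 tau6 -0.248
```

There is a clear stop: Mz is −0.23 Nm and the side force 5.5 N, and I held it for 0.25 s. Now I back off 4° to unload it, then press 6 mm.

>>> jog_arm --pt "0 0 0" --pt "0 0 0" --pt "0 0 0" --pt "0 0 -0.1" --pt "0 0 -0.2" --pt "0 0 -0.3" --pt "0 0 -0.4" --pt "0 0 -0.5" --pt "0 0 -0.6" --pt "0 0 -0.6" --pt "0 0 -0.6" --turn '[-2,-4,-4.5,-4.5,-4.5,-4.5,-4.5,-4.5,-4.5,-4.5,-4.5]' --grip '[1,1,1,1,1,1,1,1,1,1,1]'

```text
time_s: 9.12
position: [0.4852, 0.0429, 0.1311]
tcp_rot: [[0.985, 0.174, 0.001], [0.174, -0.985, -0.001], [0.001, 0.001, -1.0]]
force: [-1.8, 2.3, 9.6]
opening: 0.158
grasp_force: 30.0
```

```bash
python3 st.py
```

```text
9.125 pos [0.4852 0.0429 0.1311] yaw 10.02 F [-1.77  2.34  9.65] M [ 0.411  0.381 -0.006] op 0.158 gf 30.0 tau6 0.001
```

>>> jog_arm --pt "-0.02 0.03 -0.05" --pt "-0.04 0.05 -0.1" --pt "-0.04 0.05 -0.1" --pt "-0.04 0.05 -0.1" --pt "-0.04 0.05 -0.1" --pt "-0.04 0.05 -0.1" --turn '[0,0,1,2.5,4,4]' --grip '[1,1,1,1,1,1]'

```text
time_s: 9.88
position: [0.4856, 0.043, 0.1304]
tcp_rot: [[0.97, 0.243, 0.003], [0.243, -0.97, -0.002], [0.002, 0.003, -1.0]]
force: [-1.4, 0.7, 9.8]
opening: 0.165
grasp_force: 30.0
```

```bash
python3 st.py
```

```text
9.875 pos [0.4856 0.043  0.1304] yaw 14.05 F [-1.43  0.69  9.78] M [0.216 0.244 0.02 ] op 0.165 gf 30.0 tau6 -0.022
```

>>> jog_arm --pt "0 0 0" --pt "0 0 0" --pt "0 0 0" --turn '[1,2,2]' --grip '[1,1,1]'

```text
time_s: 10.25
position: [0.4857, 0.0431, 0.1304]
tcp_rot: [[0.961, 0.276, 0.003], [0.276, -0.961, -0.002], [0.002, 0.003, -1.0]]
force: [-1.2, 0.0, 10.2]
opening: 0.157
grasp_force: 30.0
```

```bash
python3 st.py
```

```text
10.25 pos [0.4857 0.0431 0.1304] yaw 16.03 F [-1.22  0.03 10.24] M [0.249 0.25  0.004] op 0.157 gf 30.0 tau6 -0.024
```

We are past the first stop with no rise in moment. I keep turning, pressed.

>>> jog_arm --pt "0 0 0" --pt "0 0 0" --pt "0 0 0" --pt "0 0 0" --pt "0 0 0" --pt "0 0 0" --pt "0 0 0" --pt "0 0 0" --turn '[2,4.5,7,9.5,12,14.5,17,19]' --grip '[1,1,1,1,1,1,1,1]'

```text
time_s: 11.25
position: [0.4857, 0.0435, 0.1304]
tcp_rot: [[0.819, 0.574, 0.003], [0.574, -0.819, -0.001], [0.002, 0.003, -1.0]]
force: [-0.9, 3.2, 9.9]
opening: 0.16
grasp_force: 30.0
```

```bash
python3 st.py
```

```text
11.25 pos [0.4857 0.0435 0.1304] yaw 35.06 F [-0.89  3.16  9.93] M [ 0.42   0.198 -0.004] op 0.16 gf 30.0 tau6 0.127
```

>>> jog_arm --pt "0 0 0" --pt "0 0 0" --pt "0 0 0" --pt "0 0 0" --pt "0 0 0" --pt "0 0 0" --pt "0 0 0" --pt "0 0 0" --turn '[2,4,6,8,10,12,14,16]' --grip '[1,1,1,1,1,1,1,1]'

```text
time_s: 12.25
position: [0.4854, 0.0436, 0.1304]
tcp_rot: [[0.628, 0.778, 0.002], [0.778, -0.628, -0.001], [0.001, 0.002, -1.0]]
force: [-1.6, 3.4, 9.2]
opening: 0.156
grasp_force: 30.0
```

```bash
python3 st.py
```

```text
12.25 pos [0.4854 0.0436 0.1304] yaw 51.06 F [-1.61  3.36  9.19] M [ 0.466  0.261 -0.029] op 0.156 gf 30.0 tau6 0.149
```

>>> jog_arm --pt "0 0 0" --pt "0 0 0" --pt "0 0 0" --pt "0 0 0" --turn '[1,2,3,4]' --grip '[1,1,1,1]'

```text
time_s: 12.75
position: [0.4853, 0.0437, 0.1304]
tcp_rot: [[0.573, 0.819, 0.002], [0.819, -0.573, -0.001], [0.001, 0.002, -1.0]]
force: [-1.1, 2.7, 10.6]
opening: 0.159
grasp_force: 30.0
```

```bash
python3 st.py
```

```text
12.75 pos [0.4853 0.0437 0.1304] yaw 55.03 F [-1.08  2.73 10.64] M [0.522 0.22  0.003] op 0.159 gf 30.0 tau6 0.056
```

>>> jog_arm --pt "0 0 0" --pt "0 0 0" --pt "0 0 0" --turn '[1,2,3]' --grip '[1,1,1]'

```text
time_s: 13.12
position: [0.4851, 0.0437, 0.1303]
tcp_rot: [[0.53, 0.848, 0.002], [0.848, -0.53, -0.001], [0.0, 0.002, -1.0]]
force: [-1.5, 2.7, 11.3]
opening: 0.16
grasp_force: 30.0
```

```bash
python3 st.py
```

```text
13.125 pos [0.4851 0.0437 0.1303] yaw 58.02 F [-1.49  2.68 11.26] M [ 0.54   0.307 -0.076] op 0.16 gf 30.0 tau6 0.022
```

>>> jog_arm --pt "0 0 0" --pt "0 0 0" --turn '[1,1.5]' --grip '[1,1]'

```text
time_s: 13.38
position: [0.4848, 0.0437, 0.1303]
tcp_rot: [[0.507, 0.862, 0.001], [0.862, -0.507, -0.001], [-0.0, 0.001, -1.0]]
force: [-2.4, 2.9, 11.4]
opening: 0.16
grasp_force: 30.0
```

```bash
python3 st.py
```

```text
13.375 pos [0.4848 0.0437 0.1303] yaw 59.5 F [-2.43  2.93 11.4 ] M [ 0.491  0.383 -0.085] op 0.16 gf 30.0 tau6 -0.055
```

The end stop is being felt at about 48°: Mz and Fx are starting to rise. I ease back 3° and lift straight up slowly.

>>> jog_arm --pt "0 0 0" --pt "0 0 0" --pt "0 0 0.2" --pt "0 0 0.4" --pt "0 0 0.6" --pt "0 0 0.8" --pt "0 0 1" --pt "0 0 1.2" --pt "0 0 1.2" --turn '[-2,-3,-3,-3,-3,-3,-3,-3,-3]' --grip '[1,1,1,1,1,1,1,1,1]'

```text
time_s: 14.5
position: [0.4844, 0.0438, 0.1413]
tcp_rot: [[0.552, 0.834, -0.0], [0.834, -0.552, -0.0], [-0.0, -0.0, -1.0]]
force: [0.7, 0.4, -0.8]
opening: 0.159
grasp_force: 30.0
```

```bash
python3 st.py
```

```text
14.5 pos [0.4844 0.0438 0.1413] yaw 56.47 F [ 0.67  0.39 -0.77] M [ 0.117 -0.213 -0.01 ] op 0.159 gf 30.0 tau6 0.002
```

The cap is free: only about 0.9 N of weight hangs on the tool. I lift clear.

>>> jog_arm --pt "0 0 0.5" --pt "0 0 1" --pt "0 0 1.5" --pt "0 0 2.2" --pt "0 0 3.2" --pt "0 0 4.5" --pt "0 0 6" --pt "0 0 8" --pt "0 0 9" --pt "0 0 9" --pt "0 0 9" --turn '[0,0,0,0,0,0,0,0,0,0,0]' --grip '[1,1,1,1,1,1,1,1,1,1,1]'

```text
time_s: 15.88
position: [0.484, 0.0441, 0.2311]
tcp_rot: [[0.552, 0.834, -0.001], [0.834, -0.552, 0.0], [-0.001, -0.001, -1.0]]
force: [-0.1, -0.9, -0.5]
opening: 0.158
grasp_force: 30.0
```

```bash
python3 st.py
python3 - <<'E'
from h import *
c=capture("scene"); g=c["color"]; cv2.imwrite("pics/scene4.png",cv2.resize(g[130:350,220:480],None,fx=3,fy=2.7))
t=capture("top"); cv2.imwrite("pics/top4.png",cv2.resize(t["color"][200:340,200:540],None,fx=2.3,fy=2.3,interpolation=cv2.INTER_CUBIC))
E
```

```text
15.875 pos [0.484  0.0441 0.2311] yaw 56.46 F [-0.09 -0.94 -0.46] M [ 0.007 -0.057 -0.036] op 0.158 gf 30.0 tau6 0.0
```

View pics/scene4.png

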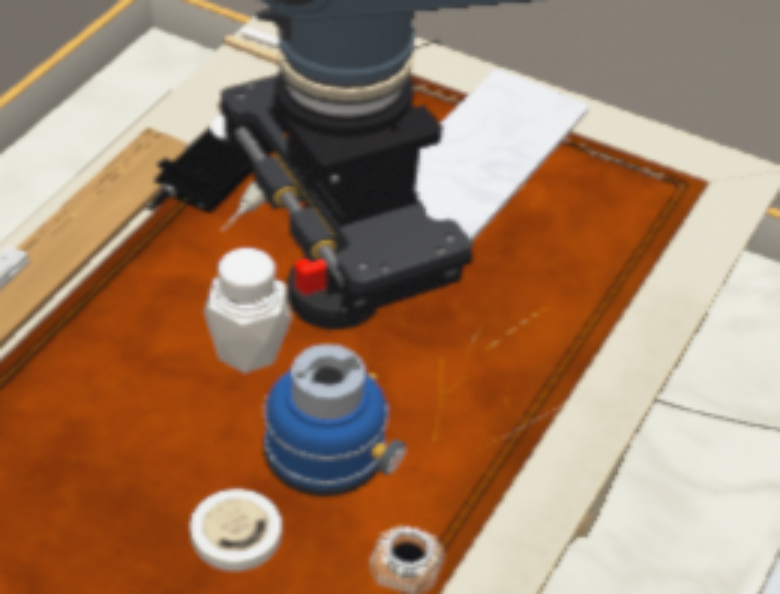

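View pics/top4.png

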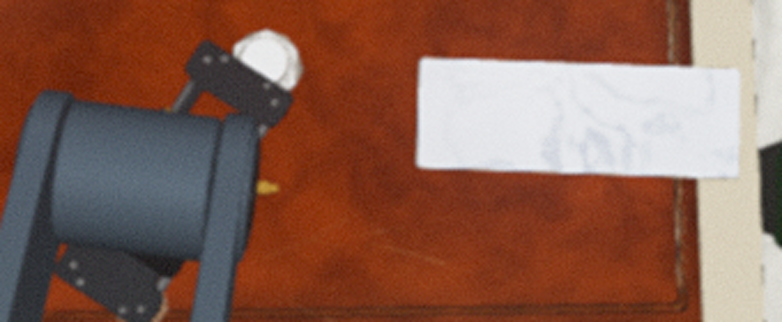

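The scene crop shows the cap hanging in the fingers above the open neck at (330,370), with the bottle, tin and inkwell in place. In the top crop the slab corners are at (419,58), (416,168), (740,69) and (738,178). I use those for the slab.

Run:
```python
from h import *
t=capture("top"); s=capture("scene")
q=np.array([(419,58),(416,168),(738,178),(740,69)])/2.3+200
P=np.array([plane(t,p,.01) for p in q]);print(P.round(3),P.mean(0).round(3),[np.linalg.norm(P[i]-P[i-1]).round(3) for i in range(4)])
print(tri([ray(t,q[1]),ray(s,(364.5,234))]), tri([ray(t,q[2]),ray(s,(416,169))]))
c=P.mean(0); u=(P[0]+P[1]-P[2]-P[3]);u/=np.linalg.norm(u); g=c+u*.06; print("target",g, "from tcp",(g-read_state()["position"])*100)
```

```text
[[ 0.601 -0.16   0.01 ]
 [ 0.497 -0.155  0.01 ]
 [ 0.483 -0.457  0.01 ]
 [ 0.586 -0.463  0.01 ]] [ 0.542 -0.309  0.01 ] [np.float64(0.304), np.float64(0.104), np.float64(0.303), np.float64(0.103)]
(array([ 0.49471586, -0.15463358,  0.01809052]), [2.2, 2.2]) (array([ 0.48266727, -0.45671573,  0.01202242]), [0.4, 0.4])
target [ 0.54458164 -0.24879594  0.01      ] from tcp [  6.04894082 -29.28854313 -22.09342462]
```

The slab measures 104 × 303 mm, matching the text, and triangulates to 12 to 18 mm high (10 expected). Its centre is (0.542, −0.309). I carry the cap to (0.544, −0.25).

>>> jog_arm --pt "0.4 -2 0" --pt "1.2 -6 0" --pt "2 -10 0" --pt "2.9 -14 0" --pt "3.7 -18 0" --pt "4.5 -22 0" --pt "5.3 -26 0" --pt "5.8 -28.5 0" --pt "6 -29.3 -1" --pt "6 -29.3 -3" --pt "6 -29.3 -5" --pt "6 -29.3 -7" --turn '[0,0,0,0,0,0,0,0,0,0,0,0]' --grip '[1,1,1,1,1,1,1,1,1,1,1,1]'

```text
time_s: 17.58
position: [0.5437, -0.2469, 0.1601]
tcp_rot: [[0.552, 0.834, -0.002], [0.834, -0.552, 0.002], [0.001, -0.003, -1.0]]
force: [-0.1, -0.0, -1.9]
opening: 0.157
grasp_force: 30.0
```

>>> jog_arm --pt "0 0 -2" --pt "0 0 -4" --pt "0 0 -6" --pt "0 0 -8" --pt "0 0 -9" --pt "0 0 -10" --pt "0 0 -10" --pt "0 0 -10" --turn '[0,0,0,0,0,0,0,0]' --grip '[1,1,1,1,1,1,1,1]'

```text
time_s: 18.58
position: [0.5448, -0.2491, 0.0621]
tcp_rot: [[0.552, 0.834, 0.001], [0.834, -0.552, -0.001], [0.0, 0.001, -1.0]]
force: [-0.2, -0.4, -0.9]
opening: 0.159
grasp_force: 30.0
```

```bash
python3 st.py
python3 - <<'E'
from h import *
c=capture("wrist"); cv2.imwrite("pics/wrist5.png",c["color"])
E
```

```text
18.575 pos [ 0.5448 -0.2491  0.0621] yaw 56.47 F [-0.18 -0.4  -0.86] M [ 0.04  -0.066  0.003] op 0.159 gf 30.0 tau6 -0.001
```

View pics/wrist5.png

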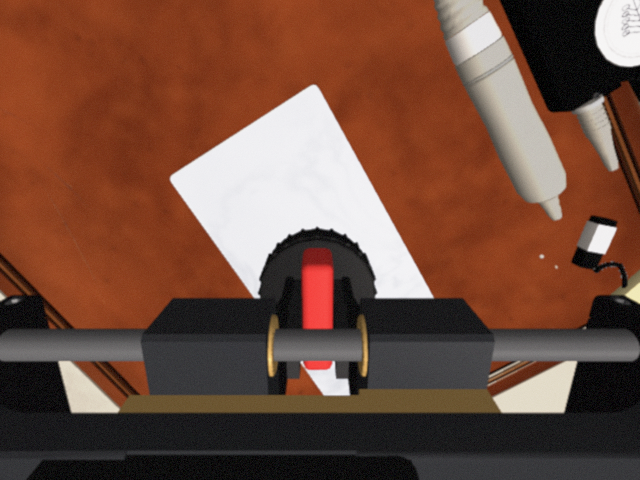

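The view shows the cap, wing at (318,305), over the slab and well inside its edges (left at 256, right at 432 on that row). I lower gently.

>>> jog_arm --pt "0 0 -0.5" --pt "0 0 -1" --pt "0 0 -1.4" --pt "0 0 -1.6" --pt "0 0 -1.6" --turn '[0,0,0,0,0]' --grip '[1,1,1,1,1]'

```text
time_s: 19.25
position: [0.5445, -0.2489, 0.0454]
tcp_rot: [[0.552, 0.834, -0.0], [0.834, -0.552, 0.0], [-0.0, -0.0, -1.0]]
force: [-0.4, 0.7, -0.8]
opening: 0.16
grasp_force: 30.0
```

>>> jog_arm --pt "0 0 -0.05" --pt "0 0 -0.1" --pt "0 0 -0.1" --turn '[0,0,0]' --grip '[1,1,1]'

```text
time_s: 19.62
position: [0.5446, -0.249, 0.0453]
tcp_rot: [[0.552, 0.834, 0.0], [0.834, -0.552, -0.0], [-0.0, 0.001, -1.0]]
force: [-0.7, -0.5, 5.3]
opening: 0.156
grasp_force: 30.0
```

>>> jog_arm --pt "0 0 -0.05" --pt "0 0 -0.1" --pt "0 0 -0.1" --turn '[0,0,0]' --grip '[1,1,1]'

```text
time_s: 20.0
position: [0.5446, -0.249, 0.0452]
tcp_rot: [[0.552, 0.834, 0.001], [0.834, -0.552, -0.001], [-0.0, 0.001, -1.0]]
force: [-2.4, 1.5, 10.7]
opening: 0.157
grasp_force: 30.0
```

The cap is standing on the slab (TCP 45 mm, force rising). I relieve the push, open and withdraw.

>>> jog_arm --pt "0 0 0.1" --pt "0 0 0.15" --pt "0 0 0.15" --pt "0 0 0.15" --pt "0 0 0.15" --pt "0 0 0.15" --pt "0 0 0.15" --pt "0 0 0.15" --pt "0 0 1" --pt "0 0 3" --pt "0 0 6" --pt "0 0 9" --turn '[0,0,0,0,0,0,0,0,0,0,0,0]' --grip '[1,1,0.8,0.7,0.5,0.4,0.4,0.4,0.4,0.4,0.4,0.4]'

```text
time_s: 21.5
position: [0.5444, -0.2489, 0.1349]
tcp_rot: [[0.552, 0.834, 0.0], [0.834, -0.552, -0.0], [0.0, 0.0, -1.0]]
force: [0.2, -0.3, -0.7]
opening: 0.595
grasp_force: 0.0
```

>>> jog_arm --pt "0 0 2" --pt "0 0 4" --pt "0 0 4" --turn '[0,0,0]' --grip '[0.4,0.4,0.4]'

```text
time_s: 21.88
position: [0.5456, -0.2496, 0.1758]
tcp_rot: [[0.552, 0.834, 0.004], [0.834, -0.552, -0.003], [-0.0, 0.005, -1.0]]
force: [-0.7, -0.4, 0.3]
opening: 0.602
grasp_force: 0.0
```

```bash
python3 st.py
python3 - <<'E'
from h import *
c=capture("wrist"); cv2.imwrite("pics/wrist6.png",c["color"]); r=cv2.minAreaRect(blob(red(c["color"]))); print(r,[plane(c,p,.067).round(3).tolist() for p in cv2.boxPoints(r)],plane(c,r[0],.067))
E
```

```text
21.875 pos [ 0.5456 -0.2496  0.1758] yaw 56.47 F [-0.7  -0.37  0.3 ] M [-0.041 -0.053 -0.049] op 0.602 gf 0.0 tau6 -0.001
((315.0, 230.5), (65.0, 16.0), 90.0) [[0.555, -0.222, 0.067], [0.566, -0.229, 0.067], [0.536, -0.274, 0.067], [0.525, -0.267, 0.067]] [ 0.54597594 -0.24713505  0.067     ]
```

View pics/wrist6.png

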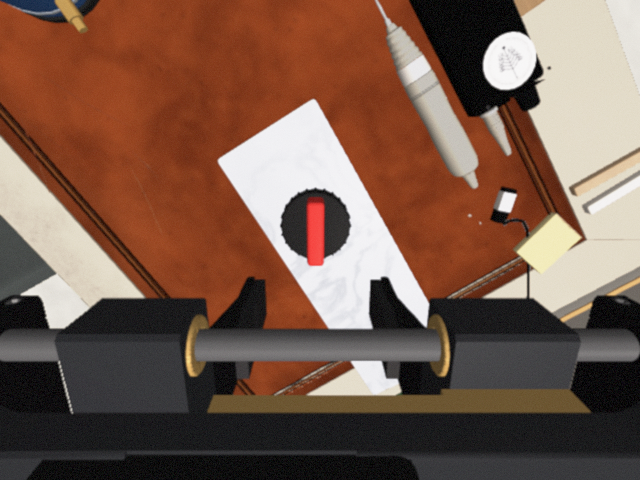

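The cap stands upright on the slab, disc centre at (316,222). The slab's near corners are at (218,160) and (316,100). I check the margin from this view, then hand in.

Run:
```python
from h import *
c=capture("wrist")
a,b,d=[plane(c,p,.01)[:2] for p in((218,160),(316,100),(427,303))]
u=(a-b)/np.linalg.norm(a-b); v=(d-b)/np.linalg.norm(d-b); g=np.array([.545,-.249])-b
print(a,b,np.linalg.norm(a-b),"across",g@u,"along",g@v,"speed",abs(read_state()["qvel"]).max())
if .02<g@u<.085 and g@v>.03: print(hand_in())
```

```text
[ 0.49948222 -0.15648301] [ 0.60103768 -0.16321444] 0.10177830442615417 across 0.0502412742941533 along 0.08886317608251787 speed 1.0369526358814118
the job is handed in; nothing more can be done
None
```

The job is handed in, though no verdict came back: I turned the cap to its first stop, pressed it, turned it on to the end stop and lifted it off, and it now stands upright on the marble slab, about 50 mm from each long edge, with the gripper clear.

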